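# Open the dust gate to its third click and start the extractor

## Robot

A 7-joint arm with a two-finger parallel gripper is mounted at the origin on the work surface. World frame = base frame: x ahead of the robot, y to its left, z up, the work surface at z = 0. Lengths are in m, angles in rad, forces in N, time in s.
With the tool pointing down it reaches from about 0.425 to 0.925 m from the base axis. Payload 6.8 kg.
Tool frame: the origin (TCP) lies on the mounting face of the last link; the fingertips stand 173 mm ahead of it and the grasp point (between the pads) lies 155 mm ahead of it; z points along the fingers, y is the line along which they close (so a half turn about z gives the same grasp; the last joint's range is limited). The gripper opens to 85 mm and grips with 20 to 120 N. Pads are 22 mm wide; open, the fingers measure 114 mm over their backs; the gripper's body (76 mm by 85 mm) begins 54 mm behind the grasp point. The pads swing forward as they close: fully open they stand 13 mm farther back than shut.
Start: joints at [1.074, 0.477, 0.022, 1.555, -0.011, 1.109, -0.083], TCP at [0.256, -0.625, 0.405] pointing down, gripper open.
Joint ranges: [-2.96, 2.96], [-0.34, 2.1], [-1.41, 1.46], [0.24, 2.44], [-1.37, 4.51], [0.17, 1.92], [-2.96, 2.96]. Speed limits (rad/s): [2.39, 2.39, 3.14, 3.14, 3.14, 3.14, 3.14].

## Interface

Orientations are given as a rotation vector (axis times angle).
In Python, from bench import r gives the robot as it stands.
- The arm moves only by the tool carry_out, never from a script. Its argument "moves" is a list of rows, each a list of 5 numbers: the shift along the tool's x, y, z in m, then the turn about the tool's z in rad, then the finger opening in m, from 0 to 0.0854. In form: [[dx, dy, dz, roll, claw], ...]. A call has exactly 8 rows; each row is the pose to reach, as a shift and turn from the pose commanded when the call began, along the tool's axes at that moment; what a row does not reach only later rows make up. A row lasts 1/10 s, in which the tool goes at most 50 mm and 8.59 degrees, less where a joint would pass 70% of its speed; a pose out of reach is approached as far as the arm can. A call with a gripper value outside its range is refused whole. The fingers move at their own pace and stop on an object; "force" is the grip in N (left out, the last holds). Time passes only in rows, so rows that repeat a pose let the fingers close, or fill a call up. It gives the time, the measured TCP pose, the force, the opening and the grip force at its end, in the units of the state.
- r.get_obs(): the state, without advancing time (a new reading comes with each control period).
- r.grab_frame(name): name is "scene" or "top" or "wrist"; returns the picture (480x640x3 uint8, red, green, blue); there is no depth.
- r.calibration(name): a dict with "fx", "fy", "cx", "cy" (pixels), "rvec" (rotation vector, rad) and "tvec" (3), from world to camera coordinates, as OpenCV has them. Camera axes: x right, y down, z forward; pixel columns grow to the right and rows downward; lengths in m; the calibration is good to about 2 mm. A picture is of the moment at which its call begins: read the wrist's pose just before it. calibration takes no time and is no camera call; for the wrist camera it gives the pose at the moment of the call.
- r.hand_in(): hands the job in; it is judged then, once.
The state is a dict: "clock": time; "joints": joint angles; "qvel": joint speeds; "tau": joint torques, N m; "tcp_pos": TCP position; "orientation": TCP orientation; "contact_force": force on the tool from outside, world axes, zero at the start; "moment": the same for the moment, N m; "grip_width": finger opening in m; "gripper_force": force on a finger pad.
Only numpy, scipy, OpenCV 4.12 (cv2) and the standard library are available. Lean on these libraries where they do the work, as an engineer would, in place of code of your own. Each camera call takes 0.05 s, during which the arm holds its last target. There are 200 camera calls.

## Task

Push the red lever of the green dust-gate box along its slot, away from its closed end, click by click, and stop when it has dropped into the third detent, without running on over the next ridge. Only then press the green start button on the yellow switch box all the way down, and let it go. Leave the glue jar, sanding block and screwdriver where they are.

Things in the scene. Friction and masses are not known exactly. Their poses are not given: they have to be found in the camera images.
- unit: Green dust-gate box fixed to the bench, 120 (its x) x 250 (its y) x 60 mm high; a steel duct leaves its +x side and drops through the bench (to 140 mm from centre). Origin: centre of its underside, z up. The lever slides along the box's +y, on the line x = -30 mm, from the closed end y = -85 mm (joint 0) to y = +65 mm (joint 0.150).
- lever (a joint): Lever travel in m along the box's +y, 0 (closed) to 0.150. Starts at 0 to 0.014, before the first ridge. About 0.5 N friction running free; each ridge resists with 6 to 14 N at the start of its climb, fading to nothing at the crest 10 mm on; soon after the crest the lever snaps on by itself into the detent, up to 10 mm ahead, and rests there. It stays where it is left.
- lever_top (a point): Middle of the top face of the lever's upright red paddle, 118 mm above the bench. Paddle: 40 mm along the box's x, 14 mm along its y, from 73 to 118 mm above the bench; under it a dark carriage (30 mm along y, box x -48 to -4 mm) up to 72 mm above the bench. Free air above the deck on both sides of it along the slot.
- lever_pin (a point): Point above the lever's brass roller (10 mm across), which a spring presses against the lobes of the aluminium strip: on the lever's centre line, 54.5 mm from the paddle's middle towards the strip. It moves with the lever; 72 mm above the bench.
- strip: Aluminium strip on the box's deck (60 mm up), parallel to the box, same axes, 136 mm long, 12 high; shifted along y up to 14 mm either way from start to start. Facing the slot are six round lobes (radius 9.5 mm) at y = -50, -30, -10, 10, 30, 50 mm of its frame; the gaps between are the five detents, counted towards +y; the third is at its origin (y = 0). In a detent lever_pin is level with the gap.
- switchbox: Yellow switch box fixed to the bench, 85 x 85 x 45 mm high, to the left or to the right of the gate box; origin at the centre of its underside. The start button is in the middle of its top.
- start_top (a point): Centre of the top face of the green start button (32 mm across), facing up.
- start (a joint): Start button travel in m: 0 released, 0.006 fully down (5 N); springs back by itself.
- glue: Loose glue jar, 60 mm across, 95 mm high, orange cap, on the other side of the gate box from the switch; origin at the centre of its base. Bystander.
- block: Loose cork-soled wooden sanding block, 65 x 100 x 38 mm high, beyond the gate box to the right; origin at the centre of its underside. Bystander.
- driver: Loose wood-handled screwdriver, 200 mm long, lying on the bench beyond and to the left. Origin under its middle, its x axis along it towards the blade. Bystander.
There are look-alikes about, which are no part of the job. There is more than one size of the switchbox; the one meant has the size given above.

How it is judged:
By the outcome, as a careful person would: the job done as asked, in the order asked, and still so for the second after the job is handed in, with the robot touching nothing.
It also fails if it takes over 69 s, if anything falls off the work surface, if the arm or the gripper's body presses on something with over 40 N, if the wrist force passes 120 N, or if a joint passes its speed limit or range.

## Working session

There is one attempt and no reset: what is moved stays moved. The work goes in short steps, Python scripts to look and compute and a tool call to move; the robot and the scene stay as the last step left them, time stands still between calls to the robot, and variables do not carry over. Pictures are saved under pics/ and viewed, at most 10 in all, crops included, and the job is handed in when it is done.

Besides the shell and the picture viewer there is one more tool, called after ">>>" as name(argument=value, ...), one argument or row to a line, values as JSON. carry_out: Moves the arm, as the interface text tells. Its arguments: {"type":"object","properties":{"moves":{"type":"array","items":{"type":"array","items":{"type":"number"}}},"force":{"type":"number"}},"required":["moves"]}

```bash
mkdir -p pics; ls; python3 - <<'E'
from bench import r
import cv2
for n in("scene","top"):
    f=r.grab_frame(n); cv2.imwrite(f"pics/{n}0.png",f[:,:,::-1])
    print(n,r.calibration(n))
o=r.get_obs(); print(o)
E
```

```text
pics
scene {'fx': 454.0501692352199, 'fy': 454.0501692352199, 'cx': 328.32959866274626, 'cy': 242.2593393374799, 'rvec': array([ 1.53512895,  1.86882691, -0.89510623]), 'tvec': array([ 0.05442678, -0.25108397,  1.35894927])}
top {'fx': 447.28745971966606, 'fy': 447.28745971966606, 'cx': 317.15916349106215, 'cy': 245.46649860695337, 'rvec': array([ 2.2026433 , -2.16590652,  0.11362908]), 'tvec': array([0.04333367, 0.54800752, 1.05334597])}
{'clock': 0.1, 'joints': array([ 1.07389334,  0.47778828,  0.02235153,  1.55632502, -0.0114997 ,
        1.10931268, -0.08312575]), 'qvel': array([-0.00066827, -0.00264161,  0.00184767, -0.00415546,  0.00228333,
        0.00083889, -0.00045337]), 'tau': array([ 4.98764974e-03, -5.97753346e+01,  1.61408085e+00, -2.81952971e+01,
        1.28644524e-02,  5.04758253e-03, -5.07930883e-05]), 'tcp_pos': array([ 0.25579714, -0.62440178,  0.403787  ]), 'orientation': array([-3.08080804e+00, -6.06553103e-01,  7.16686889e-04]), 'contact_force': array([-0.24975649, -0.34724104, -0.37742437]), 'moment': array([ 0.01800149, -0.00154139, -0.02723637]), 'gripper_force': 0.0, 'grip_width': 0.0854277929880676}
```

View pics/top0.png

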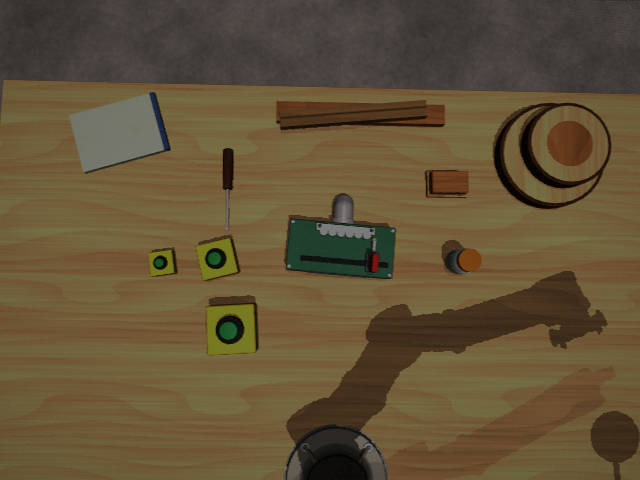

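View pics/scene0.png

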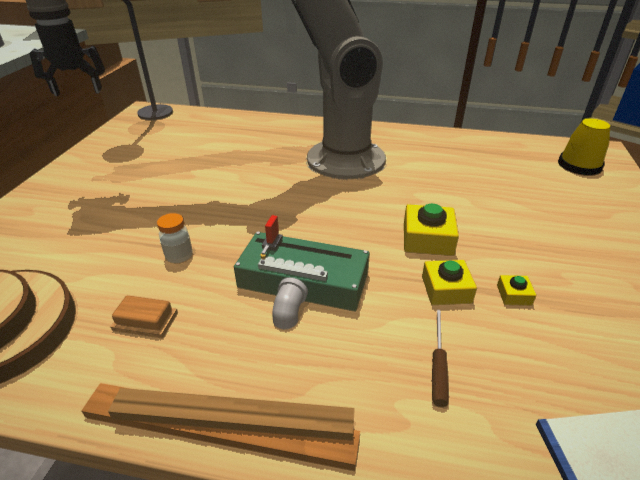

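The top view shows the gate box at about (341,247), with the red lever at (373,262) and the strip at (346,230). There are three yellow boxes: small at (162,263), about 26 px; middle at (217,258), about 37 px; large at (231,330), about 50 px. At about 0.42 px/mm, 85 mm is about 36 px, so the middle box fits. I'll enlarge one crop to confirm that and to get the corner pixels.

```bash
python3 - <<'E'
import cv2
f=cv2.imread("pics/top0.png")
a=cv2.resize(f[185:285,190:400],None,fx=3.8,fy=3.8,interpolation=cv2.INTER_CUBIC)
a=cv2.convertScaleAbs(a,alpha=1.8)
cv2.imwrite("pics/crop1.png",a); print(a.shape)
E
cat > h.py <<'E'
import numpy as np, cv2
from bench import r
def cam(n,c=None):
    c=c or r.calibration(n)
    K=np.array([[c['fx'],0,c['cx']],[0,c['fy'],c['cy']],[0,0,1.]])
    return K,cv2.Rodrigues(c['rvec'])[0],np.array(c['tvec'])
def back(px,z,n='top',c=None):
    K,R,t=cam(n,c); o=-R.T@t
    d=(R.T@np.linalg.inv(K)@np.c_[np.atleast_2d(px),np.ones(len(np.atleast_2d(px)))].T).T
    return o+d*((z-o[2])/d[:,2])[:,None]
def proj(P,n='top',c=None):
    K,R,t=cam(n,c); q=(K@(R@np.atleast_2d(P).T+t[:,None])).T
    return q[:,:2]/q[:,2:]
E
```

```text
(380, 798, 3)
```

View pics/crop1.png

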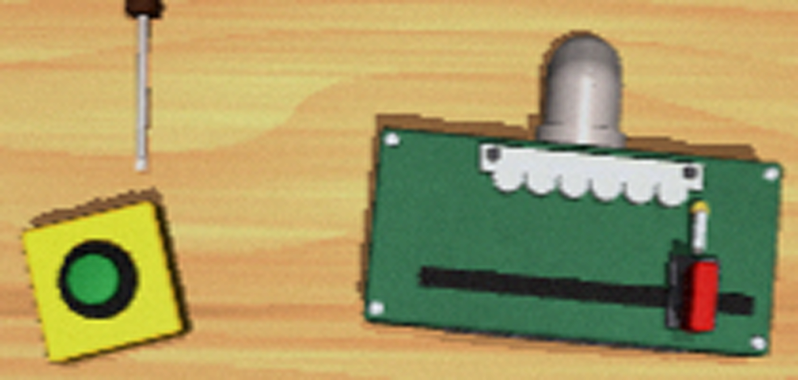

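The crop shows deck corners at (383,127), (781,163), (768,355) and (365,322). The yellow box's top corners are (155,200), (188,330), (54,362) and (22,234), and the button is at (94,279). I'll check sizes and work out the poses.

```bash
cat >> h.py <<'E'
def crop(p,x0,y0,s): return (np.array(p,float)+.5)/s-.5+np.array([x0,y0])
E
python3 - <<'E'
from h import *
np.set_printoptions(precision=4,suppress=True)
C=lambda p:crop(p,190,185,3.8)
d=back(C([(383,127),(781,163),(768,355),(365,322)]),.06)
print(np.linalg.norm(np.diff(d[[0,1,2,3,0]],axis=0),axis=1))
c=d.mean(0); ey=(d[0]+d[3]-d[1]-d[2])[:2]; th=np.arctan2(-ey[0],ey[1]); print('unit',c,th)
R=np.array([[np.cos(th),-np.sin(th)],[np.sin(th),np.cos(th)]])
L=lambda P:(P[:,:2]-c[:2])@R
print('yellow',np.linalg.norm(np.diff(back(C([(155,200),(188,330),(54,362),(22,234),(155,200)]),.045),axis=0),axis=1))
print('button',back(C([(94,279)]),.056))
print('lever local',L(back(C([(705,295)]),.118)), 'pin',L(back(C([(700,208)]),.072)))
print('lobes',L(back(C([(509,180),(541,184),(574,188),(606,191),(639,194),(672,197)]),.072)))
print('strip ends', L(back(C([(482,165),(702,180)]),.072)))
for n,z in(('glue',.095),): print(n,back([(470,260)],z))
K,Rr,t=cam('wrist'); print('wristcam',-Rr.T@t,Rr)
o=r.get_obs();print(o['tcp_pos'],cv2.Rodrigues(o['orientation'])[0])
E
```

```text
[0.2461 0.1184 0.2465 0.1202]
unit [ 0.5388 -0.002   0.06  ] -0.06874516616270039
yellow [0.0833 0.0841 0.0817 0.0843]
button [[0.5109 0.2911 0.056 ]]
lever local [[-0.0296 -0.074 ]] pin [[ 0.0257 -0.0736]]
lobes [[ 0.0327  0.0434]
 [ 0.032   0.0238]
 [ 0.0313  0.0037]
 [ 0.0311 -0.0159]
 [ 0.031  -0.036 ]
 [ 0.0309 -0.0561]]
strip ends [[ 0.0404  0.0605]
 [ 0.0429 -0.0736]]
glue [[ 0.5141 -0.2914  0.095 ]]
wristcam [ 0.3201 -0.5979  0.3736] [[ 0.3796 -0.9252 -0.0007]
 [-0.8883 -0.3646  0.2793]
 [-0.2587 -0.1054 -0.9602]]
[ 0.2558 -0.6244  0.4038] [[ 0.9254  0.3791 -0.0008]
 [ 0.3791 -0.9254  0.0015]
 [-0.0001 -0.0017 -1.    ]]
```

The middle box measures about 83 mm against the stated 85, so it is the switch box. The strip origin sits at local y ≈ -6 mm and the lever at about -74 mm. Next I close the fingers and go to the near side of the lever.

>>> carry_out(
  moves=[
    [0.02,-0.02,0,0.1,0],
    [0.05,-0.045,0,0.2,0],
    [0.08,-0.075,0,0.3,0],
    [0.11,-0.1,0,0.4,0],
    [0.14,-0.13,0,0.459,0],
    [0.17,-0.155,0,0.459,0],
    [0.195,-0.175,0,0.459,0],
    [0.21,-0.189,0,0.459,0],
  ],
  force=60,
)

```text
clock: 0.9
tcp_pos: [0.38, -0.3674, 0.4045]
orientation: [-3.139, 0.105, -0.0]
contact_force: [-0.3, 0.1, -0.3]
grip_width: 0.0002
gripper_force: 0.0
```

```bash
cat >> h.py <<'E'
c0=np.array([.5388,-.002]); th0=-.0687
def Rz(t): return np.array([[np.cos(t),-np.sin(t)],[np.sin(t),np.cos(t)]])
def loc(P): return (np.atleast_2d(P)[:,:2]-c0)@Rz(th0)
def wor(l): return c0+Rz(th0)@np.array(l)
def go(xy,z,az=None):
    "tool-frame shift to world xy, TCP z; az = wanted azimuth of tool y"
    o=r.get_obs(); R=cv2.Rodrigues(o['orientation'])[0]
    s=R.T@(np.r_[xy,z]-o['tcp_pos']); a=np.arctan2(R[1,1],R[0,1])
    print('clock',o['clock'],'tcp',o['tcp_pos'].round(4),'F',o['contact_force'].round(2),'shift',s.round(4),'toolY az',round(a,4),'tilt',R[:,2].round(4), 'loc',loc(o['tcp_pos']).round(4), 'w',round(o['grip_width'],4))
    if az is not None: print('roll',round(-(az-a),4))
E
python3 - <<'E'
from h import *
go(wor([-.0296,-.118]),.36,np.arctan2(*-np.array([np.cos(th0),-np.sin(th0)])))
E
```

```text
clock 0.9 tcp [ 0.38   -0.3674  0.4045] F [-0.27  0.1  -0.27] shift [ 0.1042 -0.2572  0.0447] toolY az -1.6376 tilt [ 1.e-04  1.e-03 -1.e+00] loc [[-0.1334 -0.3754]] w 0.0002
roll 0.0019
```

>>> carry_out(
  moves=[
    [0.01,-0.03,0,0,0],
    [0.025,-0.065,0,0,0],
    [0.04,-0.105,0,0,0],
    [0.06,-0.145,0,0,0],
    [0.075,-0.185,0.01,0,0],
    [0.09,-0.22,0.025,0,0],
    [0.1,-0.245,0.04,0,0],
    [0.104,-0.257,0.045,0,0],
  ],
)

```text
clock: 1.7
tcp_pos: [0.5007, -0.1182, 0.3582]
orientation: [-3.139, 0.104, 0.004]
contact_force: [-0.5, -0.4, 0.8]
grip_width: 0.0002
gripper_force: 0.0
```

```bash
python3 - <<'E'
from h import *
go(wor([-.0296,-.118]),.26)
import pickle
c=r.calibration('wrist'); f=r.grab_frame('wrist'); cv2.imwrite('pics/w1.png',cv2.convertScaleAbs(f[:,:,::-1],alpha=1.5)); pickle.dump(c,open('w1.pkl','wb'))
E
```

```text
clock 1.7 tcp [ 0.5007 -0.1182  0.3582] F [-0.45 -0.38  0.83] shift [ 0.0007 -0.0005  0.0982] toolY az -1.637 tilt [-0.0023  0.0013 -1.    ] loc [[-0.03   -0.1186]] w 0.0002
```

View pics/w1.png

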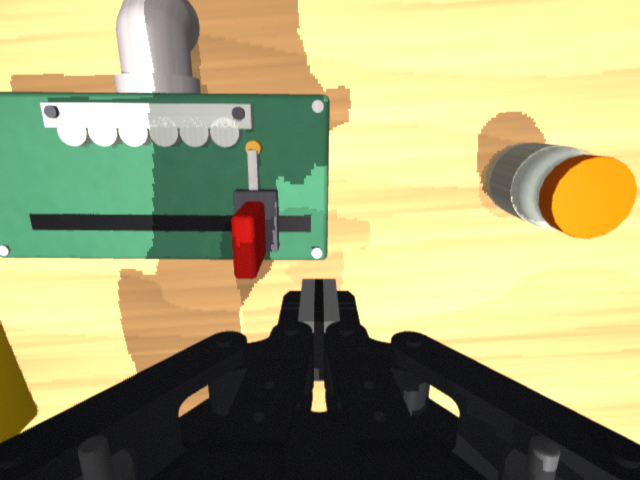

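The wrist view shows lobes at x = 73, 104, 134, 165, 195 and 225 (y ≈ 133), the pin at (253,148), and the closed fingertips at x = 301–338 beside the red paddle. I'll calculate the travel.

```bash
python3 - <<'E'
from h import *
import pickle
c=pickle.load(open('w1.pkl','rb'))
np.set_printoptions(precision=4,suppress=True)
L=lambda p,z:loc(back(p,z,'wrist',c))
print('lobes',L([(73,135),(104,135),(134,135),(165,134),(195,134),(225,133)],.072))
print('pin',L([(253,148)],.072),'strip ends',L([(42,113),(251,117)],.072))
print('box corners',L([(329,97),(327,260)],.06))
print('paddle bottom/top',L([(247,203),(265,203),(234,276),(254,276)],.118))
print('tips',L([(301,282),(338,282),(284,300),(356,300)],.185))
print(c['fx'])
E
```

```text
lobes [[ 0.03    0.0428]
 [ 0.0301  0.0223]
 [ 0.0301  0.0026]
 [ 0.0308 -0.0179]
 [ 0.0309 -0.0376]
 [ 0.0316 -0.0574]]
pin [[ 0.022  -0.0754]] strip ends [[ 0.0438  0.0604]
 [ 0.0417 -0.075 ]]
box corners [[ 0.0548 -0.1258]
 [-0.0617 -0.1256]]
paddle bottom/top [[-0.0054 -0.0784]
 [-0.0054 -0.0886]
 [-0.0502 -0.0683]
 [-0.0502 -0.0803]]
tips [[-0.0241 -0.1118]
 [-0.0241 -0.1271]
 [-0.0323 -0.1047]
 [-0.0322 -0.1347]]
376.7659628422721
```

>>> carry_out(
  moves=[
    [0,0,0.02,0,0],
    [0,0,0.045,0,0],
    [0,0,0.07,0,0],
    [0,0,0.09,0,0],
    [0,0,0.1,0,0],
    [0,-0.005,0.1,0,0],
    [0,-0.01,0.1,0,0],
    [0,-0.012,0.1,0,0],
  ],
)

```text
clock: 2.55
tcp_pos: [0.5018, -0.1085, 0.2609]
orientation: [3.14, -0.109, 0.003]
contact_force: [0.1, -0.5, 0.1]
grip_width: 0.0002
gripper_force: 0.0
```

```bash
cat > look.py <<'E'
from h import *
import sys,pickle
go(wor([-.0296,-.118]),.26)
c=r.calibration('wrist'); f=r.grab_frame('wrist'); n=sys.argv[1]
cv2.imwrite(f'pics/{n}.png',cv2.convertScaleAbs(f[:,:,::-1],alpha=1.5)); pickle.dump(c,open(f'{n}.pkl','wb'))
# predicted pixel of pins/gaps, brass pixels near the pin line
hsv=cv2.cvtColor(f,cv2.COLOR_RGB2HSV)
m=cv2.inRange(hsv,(14,110,60),(30,255,255))
k,_,st,ce=cv2.connectedComponentsWithStats(m)
for s,q in zip(st[1:],ce[1:]):
    if s[4]>25:
        l=loc(back([q],.072,'wrist',c))[0]
        if .005<l[0]<.045: print('brass?',s[4],q.round(1),l.round(4))
E
python3 look.py w2
```

```text
clock 2.55 tcp [ 0.5018 -0.1085  0.2609] F [ 0.12 -0.5   0.13] shift [0.     0.0092 0.0009] toolY az -1.6404 tilt [ 2.1e-03 -1.0e-04 -1.0e+00] loc [[-0.0296 -0.1088]] w 0.0002
brass? 55048 [425.8 144.4] [ 0.0314 -0.1537]
brass? 421 [238.1 163.9] [ 0.0235 -0.076 ]
```

View pics/w2.png

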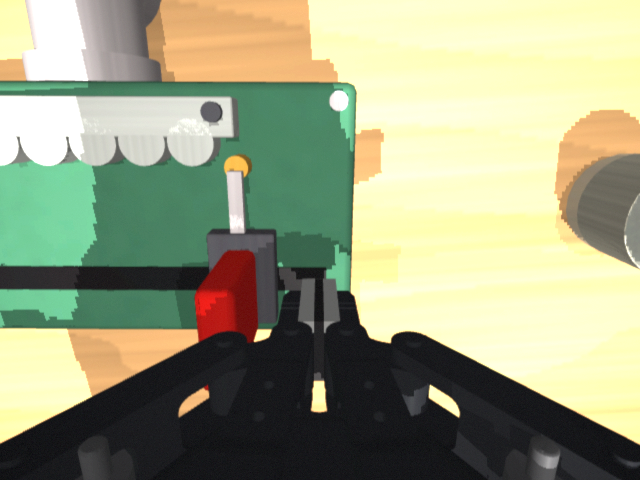

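The lever is untouched, with the roller at (238,164), local y ≈ -76 mm, and the fingertips just behind the paddle. Now I push slowly.

>>> carry_out(
  moves=[
    [0,-0.003,0,0,0],
    [0,-0.006,0,0,0],
    [0,-0.009,0,0,0],
    [0,-0.012,0,0,0],
    [0,-0.015,0,0,0],
    [0,-0.018,0,0,0],
    [0,-0.02,0,0,0],
    [0,-0.02,0,0,0],
  ],
)

```text
clock: 3.4
tcp_pos: [0.5026, -0.0888, 0.2597]
orientation: [-3.14, 0.109, 0.0]
contact_force: [-0.5, 0.0, -0.6]
grip_width: 0.0005
gripper_force: 0.0
```

```bash
python3 look.py w3
```

```text
clock 3.4 tcp [ 0.5026 -0.0888  0.2597] F [-0.54  0.03 -0.57] shift [ 0.0006  0.029  -0.0003] toolY az -1.6405 tilt [-0.e+00  2.e-04 -1.e+00] loc [[-0.0301 -0.089 ]] w 0.0005
brass? 392 [269.1 162. ] [ 0.0236 -0.0693]
brass? 26 [506.5 182.2] [ 0.0151 -0.1686]
```

>>> carry_out(
  moves=[
    [0,-0.002,0,0,0],
    [0,-0.004,0,0,0],
    [0,-0.006,0,0,0],
    [0,-0.008,0,0,0],
    [0,-0.01,0,0,0],
    [0,-0.012,0,0,0],
    [0,-0.014,0,0,0],
    [0,-0.015,0,0,0],
  ],
)

```text
clock: 4.25
tcp_pos: [0.5037, -0.0736, 0.2597]
orientation: [-3.139, 0.11, -0.0]
contact_force: [0.5, 0.3, 0.3]
grip_width: 0.0001
gripper_force: 0.0
```

```bash
python3 look.py w4
```

```text
clock 4.25 tcp [ 0.5037 -0.0736  0.2597] F [0.46 0.3  0.34] shift [ 0.0006  0.0442 -0.0003] toolY az -1.6406 tilt [ 1.e-04  6.e-04 -1.e+00] loc [[-0.0301 -0.0738]] w 0.0001
brass? 562 [508.1 130.1] [ 0.0362 -0.1511]
brass? 153 [578.9 137. ] [ 0.0335 -0.1802]
brass? 344 [254.2 163. ] [ 0.0232 -0.0479]
```

It snapped into detent 1 (roller at -47.9 mm). Next is ridge 2.

>>> carry_out(
  moves=[
    [0,-0.004,0,0,0],
    [0,-0.007,0,0,0],
    [0,-0.01,0,0,0],
    [0,-0.0125,0,0,0],
    [0,-0.015,0,0,0],
    [0,-0.0175,0,0,0],
    [0,-0.0195,0,0,0],
    [0,-0.0195,0,0,0],
  ],
)

```text
clock: 5.1
tcp_pos: [0.5051, -0.0537, 0.2597]
orientation: [-3.139, 0.108, -0.0]
contact_force: [0.4, 0.8, 1.0]
grip_width: -0.0003
gripper_force: 0.0
```

```bash
python3 look.py w5
```

```text
clock 5.1 tcp [ 0.5051 -0.0537  0.2597] F [0.43 0.81 0.95] shift [ 0.0005  0.0641 -0.0004] toolY az -1.6397 tilt [ 1.e-04  8.e-04 -1.e+00] loc [[-0.0301 -0.0539]] w -0.0003
brass? 282 [541.  129.8] [ 0.0365 -0.1443]
brass? 47 [587.3 131.3] [ 0.0359 -0.1631]
brass? 57 [620.9 137.7] [ 0.0334 -0.1773]
brass? 88 [632.6 144.4] [ 0.0308 -0.1826]
brass? 355 [252.8 162.3] [ 0.0235 -0.0273]
brass? 33 [635.  175.2] [ 0.0182 -0.1866]
```

It is in detent 2 (roller at -27.3 mm). Ridge 3 gets the same advance of about 19.5 mm, a little slower.

>>> carry_out(
  moves=[
    [0,-0.004,0,0,0],
    [0,-0.007,0,0,0],
    [0,-0.01,0,0,0],
    [0,-0.0125,0,0,0],
    [0,-0.015,0,0,0],
    [0,-0.0175,0,0,0],
    [0,-0.0195,0,0,0],
    [0,-0.0195,0,0,0],
  ],
)

```text
clock: 5.95
tcp_pos: [0.5065, -0.0343, 0.2597]
orientation: [-3.139, 0.108, -0.0]
contact_force: [-0.9, 0.1, 1.2]
grip_width: 0.0001
gripper_force: 0.0
```

```bash
python3 look.py w6
```

```text
clock 5.95 tcp [ 0.5065 -0.0343  0.2597] F [-0.89  0.1   1.17] shift [ 0.0004  0.0835 -0.0003] toolY az -1.6398 tilt [ 2.e-04  7.e-04 -1.e+00] loc [[-0.03   -0.0345]] w 0.0001
brass? 336 [572.7 130. ] [ 0.0365 -0.1377]
brass? 68 [617.8 131.6] [ 0.0358 -0.1561]
brass? 357 [251.5 162.2] [ 0.0236 -0.0073]
```

View pics/w6.png

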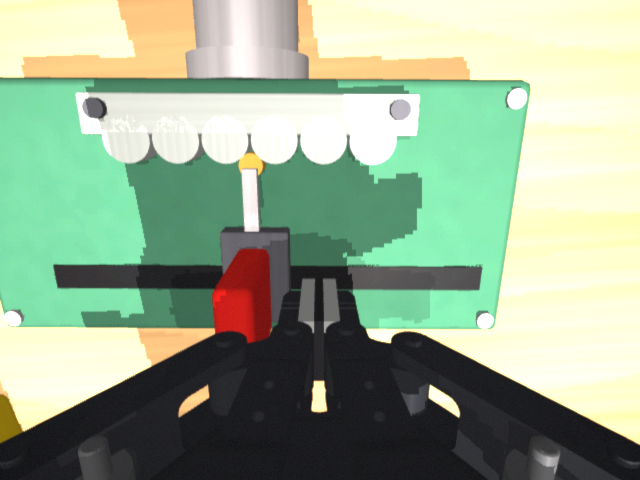

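The roller at (251,164) sits in the gap after three lobes (x = 373, 324, 275), which is detent 3. I back off, rise and go over to the switch.

>>> carry_out(
  moves=[
    [0,0.008,0,0,0],
    [0,0.014,0,0,0],
    [0,0.015,-0.02,0,0],
    [0,0.015,-0.05,0,0],
    [0,0.015,-0.08,0,0],
    [0,0.015,-0.1,0,0],
    [0,-0.01,-0.11,0,0],
    [0,-0.04,-0.11,0,0],
  ],
)

```text
clock: 6.8
tcp_pos: [0.5097, 0.0031, 0.3716]
orientation: [3.139, -0.117, 0.006]
contact_force: [0.0, 1.4, -0.6]
grip_width: 0.0002
gripper_force: 0.0
```

>>> carry_out(
  moves=[
    [-0.002,-0.035,0,0,0],
    [-0.004,-0.075,0,0,0],
    [-0.007,-0.115,0,0,0],
    [-0.01,-0.155,0,0,0],
    [-0.012,-0.195,0,0,0],
    [-0.014,-0.235,0,0,0],
    [-0.016,-0.265,0,0,0],
    [-0.018,-0.28,0,0,0],
  ],
)

```text
clock: 7.6
tcp_pos: [0.5105, 0.2876, 0.3696]
orientation: [-3.139, 0.106, 0.0]
contact_force: [-0.4, -1.2, 0.4]
grip_width: -0.0003
gripper_force: 0.0
```

```bash
python3 - <<'E'
from h import *
go([.5109,.2911],.26)
c=r.calibration('wrist'); f=r.grab_frame('wrist'); cv2.imwrite('pics/w7.png',cv2.convertScaleAbs(f[:,:,::-1],alpha=1.5))
m=cv2.inRange(cv2.cvtColor(f,cv2.COLOR_RGB2HSV),(50,80,40),(85,255,255))
k,_,st,ce=cv2.connectedComponentsWithStats(m)
for s,q in zip(st[1:],ce[1:]):
    if s[4]>200: print(s,q.round(1),[back([q],z,'wrist',c)[0].round(4) for z in(.055,.065)], s[2]*(c['tvec'][2]*0+0.24)/c['fx'])
E
```

```text
clock 7.6 tcp [0.5105 0.2876 0.3696] F [-0.38 -1.25  0.4 ] shift [ 0.0002 -0.0034  0.1096] toolY az -1.6383 tilt [-2.0e-04  1.3e-03 -1.0e+00] loc [[-0.0481  0.287 ]] w -0.0003
[  528    68   112   165 15070] [589.1 151.4] [array([0.5453, 0.0839, 0.055 ]), array([0.5466, 0.0909, 0.065 ])] 0.07134402427762017
[ 295  200   43   43 1406] [316.2 221. ] [array([0.5058, 0.2892, 0.055 ]), array([0.5084, 0.289 , 0.065 ])] 0.02739100932087203
[142 226  28  26 584] [155.5 238.2] [array([0.5003, 0.417 , 0.055 ]), array([0.5031, 0.4122, 0.065 ])] 0.017836006069405042
```

View pics/w7.png

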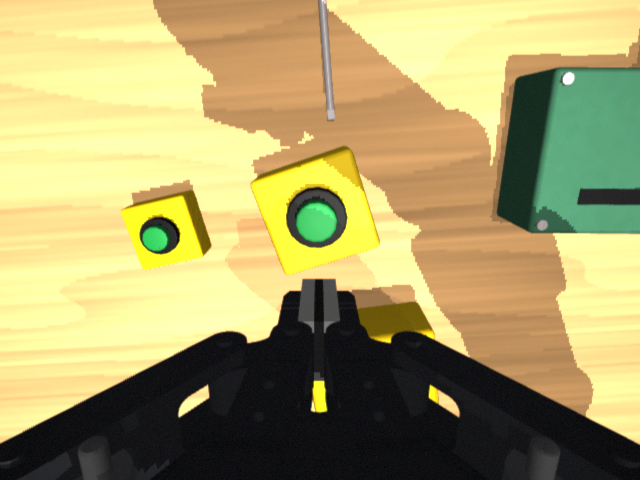

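The view shows the middle yellow box's button at (316,221), right ahead of the fingertips at (318,285), at world about (0.507, 0.289). The small look-alike is at (155,238). I descend to just above it, then press.

>>> carry_out(
  moves=[
    [-0.003,-0.0015,0.015,0,0],
    [-0.003,-0.0015,0.04,0,0],
    [-0.003,-0.0015,0.07,0,0],
    [-0.003,-0.0015,0.095,0,0],
    [-0.003,-0.0015,0.115,0,0],
    [-0.003,-0.0015,0.124,0,0],
    [-0.003,-0.0015,0.127,0,0],
    [-0.003,-0.0015,0.128,0,0],
  ],
)

```text
clock: 8.45
tcp_pos: [0.5085, 0.2863, 0.2421]
orientation: [3.14, -0.112, 0.001]
contact_force: [0.6, 0.9, 0.6]
grip_width: 0.0004
gripper_force: 0.0
```

>>> carry_out(
  moves=[
    [0,0,0.001,0,0],
    [0,0,0.002,0,0],
    [0,0,0.003,0,0],
    [0,0,0.004,0,0],
    [0,0,0.005,0,0],
    [0,0,0.006,0,0],
    [0,0,0.007,0,0],
    [0,0,0.007,0,0],
  ],
)

```text
clock: 9.25
tcp_pos: [0.5084, 0.2871, 0.235]
orientation: [-3.139, 0.11, -0.002]
contact_force: [2.3, 0.8, 5.1]
grip_width: -0.0002
gripper_force: 2.3
```

>>> carry_out(
  moves=[
    [0,0,0.0005,0,0],
    [0,0,0.001,0,0],
    [0,0,0.0015,0,0],
    [0,0,0.002,0,0],
    [0,0,0.0025,0,0],
    [0,0,0.003,0,0],
    [0,0,0.003,0,0],
    [0,0,0.003,0,0],
  ],
)

```text
clock: 10.05
tcp_pos: [0.5084, 0.2872, 0.2342]
orientation: [-3.139, 0.111, -0.003]
contact_force: [-3.5, -3.6, 23.8]
grip_width: -0.0
gripper_force: 12.2
```

The force climbed to 24 N and travel stopped, so the button is bottomed out. I release it and rise.

>>> carry_out(
  moves=[
    [0,0,-0.005,0,0],
    [0,0,-0.015,0,0],
    [0,0,-0.03,0,0],
    [0,0,-0.05,0,0],
    [0,0,-0.08,0,0],
    [0,0,-0.11,0,0],
    [0,0,-0.13,0,0],
    [0,0,-0.14,0,0],
  ],
)

```text
clock: 10.85
tcp_pos: [0.5078, 0.2872, 0.3741]
orientation: [-3.138, 0.11, -0.003]
contact_force: [0.7, 0.2, 0.0]
grip_width: -0.0001
gripper_force: 0.0
```

```bash
python3 - <<'E'
from h import *
f=r.grab_frame('top'); print(r.get_obs()['contact_force'])
a=cv2.resize(f[185:285,190:400,::-1],None,fx=3.8,fy=3.8,interpolation=cv2.INTER_CUBIC)
cv2.imwrite('pics/end.png',cv2.convertScaleAbs(a,alpha=1.8))
E
```

```text
[ 1.09253744 -0.0302556   0.89016722]
```

View pics/end.png

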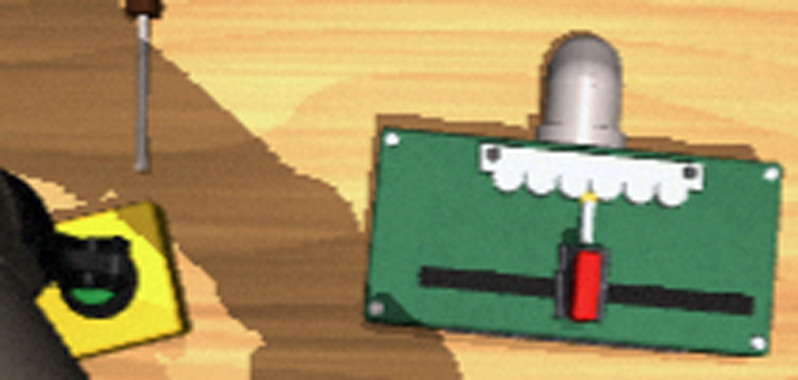

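The roller at (588,197) is in the middle gap, between lobes 3 and 4 from the closed end. The arm is clear of everything and the screwdriver hasn't moved.

```bash
python3 -c "
from bench import r
print(r.hand_in())"
```

```text
the job is handed in; nothing more can be done
None
```

The lever rests in the third detent, the start button was then pressed to its stop (24 N) and let go, and the job was handed in at about 11 s without the arm going near the jar, block or screwdriver.

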